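# Snap the open pipe clip shut with the clip pliers

## Task

One of the two extraction-pipe stubs still has its black clip open (its two ears stand wide apart; on the other stub they are shut). Pick up the clip pliers by both handles, bring the jaws round the two ears of the open clip and squeeze the handles until the clip snaps shut and stays shut, then lay the pliers flat inside the shallow wooden tray without dropping or flinging them and let go. Work the clip with the pliers only, not with the fingers or arm, and leave the other things on the bench where they are.

Things in the scene. Friction and masses are not known exactly. Their poses are not given: they have to be found in the camera images.
- pliers: Spring-open clip pliers lying flat, 194 mm long, handles 26 mm high, head and jaws 16 mm, 0.18 kg, dark steel, two black rubber handles. Origin: pivot axis, underside; centre of mass 55 mm behind it. x: centre line towards the jaw tips (x = 84 mm) when open, y across, z up. Frame of the half with the handle at +y: when closed by q the centre line lies at yaw -q/2 (clockwise from above) from x.
- pliers_arm (a joint): Closing angle q of the pliers: 0 open (a spring holds it there), 0.62 closed; each half turns by q/2. At the grip point the spring pushes each handle out with about 9.5 N at q = 0 and 14 N at q = 0.6; the clip adds about 11 N at its peak.
- pliers_grip (a point): On the open pliers' centre line, midway between the handles, 55 mm behind the pivot, 13 mm above the underside: grasp here across both handles (bars 12 mm thick, 26 mm high, from 25 to 110 mm behind the pivot). They measure 62 mm over their outer faces here when open, 55 mm at q = 0.12, about 30 mm at q = 0.6.
- pliers_jaws (a point): On the open pliers' centre line, midway between the jaw bars (50 to 84 mm ahead of the pivot, 16 mm high), 70 mm ahead of the pivot, 13 mm above the underside. Clear width between the jaws 60 mm ahead of the pivot: 46 mm open, 39 mm at q = 0.12, about 10 mm at q = 0.6; the tips of the open jaws stand wider, 57 mm.
- pipe_open: Fixed steel pipe stub whose black clip is open: 93 mm high, round flange 90 mm wide, grey sleeve 62 mm wide. Origin: pipe axis at bench level. The clip's ears stand out along its -x (roughly towards the robot), y is across the ears, z up.
- clip (a joint): Angle by which each ear of the open clip is pushed in: 0 open, 0.11 shut. The two ears are linked and turn alike about the pipe axis. An over-centre catch: below 0.055 it springs back open, beyond it snaps on to 0.11 and stays. It takes about 9 N on each ear to start it, less further on.
- clip_ears (a point): Midway between the ears of the open clip, 54 mm from the pipe axis along -x of pipe_open, 60 mm above the bench. Each ear is a black upright tab 3 mm thick, 22 mm high (49 to 71 mm above the bench), standing out to 62 mm from the pipe axis. At their ends the ears span 25 mm outside when open, 11 mm shut.
- pipe_shut: The other fixed pipe stub, the same in every way, but its clip is already shut (rigid, 5 mm gap between the ears). Origin and axes as for pipe_open.
- tray: Fixed shallow plywood tray, 250 mm (x) by 170 mm (y) outside, 18 mm high, walls 6 mm thick, inner floor 6 mm above the bench. Origin: centre of its underside; axes along its sides, z up.
- screw_tin: Bystander: round open steel tin, 67 mm wide, 32 mm high, near the robot. Origin at the centre of its underside.
- offcut: Bystander: pale wood offcut, 45 x 75 x 18 mm, lying in front of the pipes. Origin at the centre of its underside.
- sand_block: Bystander: sanding block, 46 x 110 x 40 mm, right of the pipes. Origin at the centre of its underside.
- glue_bottle: Bystander: upright glue bottle, 53 mm wide, 168 mm high, at the back right. Origin at the centre of its underside.
- mallet: Bystander: wooden mallet, 239 x 124 x 70 mm, lying at the back left. Origin at the centre of its underside.
There are look-alikes about, which are no part of the job. Leave any orange look-alike of the pipe_open alone.

How it is judged (in metres and radians):
On the way, in this order (a step that is already met when the one before it is completed fails the run):
1. the pliers are lifted clear of the bench (height (world z) of pliers above 0.025 m), for 0.2 s.
2. the open clip is snapped shut with the jaws of the pliers round its ears (value of joint clip above 0.095 rad and distance between pliers_jaws and clip_ears below 0.06 m), for 0.1 s.
At the end, for the whole second after the job is handed in: The clip is shut (joint above 0.095 of 0.11 rad) and the pliers lie flat (within 0.12 rad) and still on the tray's floor (underside 2 to 14 mm above the tray's underside), with the grip and jaw points inside the tray's walls, let go (value of joint clip above 0.095 rad and z of pliers in the frame of tray between 0.002 and 0.014 m and angle between pliers's own z axis and vertical below 0.12 rad and x of pliers_grip in the frame of tray between -0.119 and 0.119 m and y of pliers_grip in the frame of tray between -0.079 and 0.079 m and x of pliers_jaws in the frame of tray between -0.119 and 0.119 m and y of pliers_jaws in the frame of tray between -0.079 and 0.079 m and linear speed of pliers below 0.02 m/s); the robot touches nothing.
It fails at once if the robot's own fingers or arm press on the open clip or its pipe (contact force between any of the fingers, the arm and pipe_open above 1 N).
It fails at once if the pliers are dropped or flung (faster than 1.2 m/s) (linear speed of pliers above 1.2 m/s).
It fails at once if a bystander (screw tin, offcut, sanding block, glue bottle, mallet) is pushed more than 30 mm or knocked over (distance of any of screw_tin, offcut, sand_block, glue_bottle, mallet from where it was at the start of the episode above 0.03 m or angle between any of screw_tin, offcut, sand_block, glue_bottle's own z axis and vertical above 0.5 rad).
It also fails if it takes over 56 s, if anything falls off the work surface, if the arm or the gripper's body presses on something with over 40 N, if the wrist force passes 120 N, or if a joint passes its speed limit or range.

## Robot

A 6-joint arm with a two-finger parallel gripper is mounted at the origin on a cart in front of the work surface, level with it; the furniture and walls round the work are solid. World frame = base frame: x ahead of the robot, y to its left, z up, the work surface at z = 0. Lengths are in mm, angles in rad, forces in N, time in s.
With the tool pointing down it reaches from about 250 to 775 mm from the base axis. Payload 4 kg.
Tool frame: the origin (TCP) lies between the finger pads; the fingertips stand 22 mm ahead of it and the grasp point (between the pads) lies 3 mm ahead of it; z points along the fingers, y is the line along which they close (so a half turn about z gives the same grasp; the last joint's range is limited). The gripper opens to 94 mm and grips with 3 to 60 N. Pads are 16 mm wide; open, the fingers measure 119 mm over their backs; the gripper's body (75 mm by 177 mm) begins 78 mm behind the grasp point.
Start: joints at [-1.413, 0.087, 1.371, -0, 1.684, -0.103], TCP at [141.816, -531.423, 191.406] pointing down, gripper open.
Joint ranges: [-3.1, 3.1], [-0.76, 2.03], [0.27, 2.55], [-1.08, 4.22], [0.17, 2.65], [-2.57, 2.57]. Speed limits (rad/s): [2.79, 2.79, 3.14, 3.14, 3.14, 3.14].

## Interface

Orientations are given as a unit quaternion [x, y, z, w].
In Python, from rig import get_state, vision, ticket gives the robot as it stands. The module is installed in compiled form; this text tells all that it offers.
- The arm moves only by the shell command python3 -m pendant 'ROWS' [FORCE]. ROWS is JSON, a list of rows, each a list of 7 numbers: the closure in counts, from 0 (fully open) to 255 (shut), then the shift along the world's x, y, z in mm, then the turn, a rotation vector about the world's x, y, z in rad. In form: [[fingers, x, y, z, rx, ry, rz], ...]. A call has 1 to 10 rows; each row is the pose to reach, as a shift and turn from the pose commanded when the call began; what a row does not reach only later rows make up. A row lasts 1/12 s, in which the tool goes at most 41.7 mm and 7.16 degrees, less where a joint would pass 70% of its speed; a pose out of reach is approached as far as the arm can. A call with a gripper value outside its range is refused whole. The fingers move at their own pace and stop on an object; FORCE is the grip in N (left out, the last holds). Time passes only in rows, so rows that repeat a pose let the fingers close. It gives the time, the measured TCP pose, the force, the opening and the grip force at its end, in the units of the state.
- get_state(): the state, without advancing time (a new reading comes with each control period).
- vision.read_camera(name): name is "scene" or "top" or "wrist"; returns (picture, depth): 400x640x3 uint8, red, green, blue; 400x640 float32, mm along the optical axis (not along the pixel's ray), 0 where there is no reading.
- vision.camera_info(name): a dict with "fx", "fy", "cx", "cy" (pixels), "dist_coeffs" ([k1, k2, p1, p2, k3] as OpenCV has them; the pictures are not rectified), "rvec" (rotation vector, rad) and "tvec" (3), from world to camera coordinates, as OpenCV has them; the wrist camera has in their place "hand_eye" (4x4, takes a point from camera to tool coordinates, whose origin is the TCP and whose axes are the flange's). Camera axes: x right, y down, z forward; pixel columns grow to the right and rows downward; lengths in mm; the calibration is good to about 2 mm. A picture is of the moment at which its call begins: read the wrist's pose just before it. camera_info takes no time and is no camera call.
- ticket.close_job(): hands the job in; it is judged then, once.
The state is a dict: "time": time; "joints": joint angles; "joint_vel": joint speeds; "effort": joint torques, N m; "position": TCP position; "tcp_rot": TCP orientation; "wrist_force": force on the tool from outside, world axes, zero at the start; "ft_torque": the same for the moment, N m; "opening": finger opening in mm; "finger_force": force on a finger pad.
Only numpy, scipy, OpenCV 4.12 (cv2) and the standard library are available. Lean on these libraries where they do the work, as an engineer would, in place of code of your own. Each camera call takes 0.05 s, during which the arm holds its last target. There are 200 camera calls.

## Working session

There is one attempt and no reset: what is moved stays moved. The work goes in short steps, Python scripts to look and compute and a shell command to move; the robot and the scene stay as the last step left them, time stands still between calls to the robot, and variables do not carry over. Pictures are saved under pics/ and viewed, at most 10 in all, crops included, and the job is handed in when it is done.

```bash
mkdir -p pics
cat > h.py <<'E'
import numpy as np, cv2
from rig import get_state, vision, ticket
from scipy.spatial.transform import Rotation as R
def cam(name):
    s=get_state(); p,d=vision.read_camera(name); i=vision.camera_info(name)
    K=np.array([[i['fx'],0,i['cx']],[0,i['fy'],i['cy']],[0,0,1.]]);D=np.array(i['dist_coeffs'],float)
    if name=='wrist':
        H=np.array(i['hand_eye']); T=np.eye(4);T[:3,:3]=R.from_quat(s['tcp_rot']).as_matrix();T[:3,3]=s['position'];M=T@H
    else:
        Rm=cv2.Rodrigues(np.array(i['rvec'],float))[0];M=np.eye(4);M[:3,:3]=Rm.T;M[:3,3]=-Rm.T@np.array(i['tvec'],float).ravel()
    return dict(p=p,d=d,K=K,D=D,M=M)
def world(c):
    h,w=c['d'].shape;u,v=np.meshgrid(np.arange(w),np.arange(h))
    n=cv2.undistortPoints(np.stack([u,v],-1).reshape(-1,1,2).astype(np.float64),c['K'],c['D']).reshape(h,w,2)
    P=np.dstack([n*c['d'][...,None],c['d']]);return P@c['M'][:3,:3].T+c['M'][:3,3]
def ray(c,u,v,z):
    n=cv2.undistortPoints(np.array([[[u,v]]],float),c['K'],c['D'])[0,0]
    r=c['M'][:3,:3]@np.array([n[0],n[1],1]);o=c['M'][:3,3];return (o+r*(z-o[2])/r[2]).round(1)
def save(c,f,box=None,s=1):
    p=c['p'] if box is None else c['p'][box[1]:box[3],box[0]:box[2]]
    cv2.imwrite('pics/'+f,cv2.resize(p[...,::-1],None,fx=s,fy=s,interpolation=cv2.INTER_CUBIC))
E
python3 - <<'E'
from h import *
import pickle
for n in ['top','scene']:
    c=cam(n);pickle.dump(c,open(n+'.pkl','wb'));save(c,n+'.png',s=1.25);print(n,c['M'].round(3).tolist(),c['K'][0])
print(get_state())
E
```

```text
top [[-0.023, -0.986, 0.168, 404.874], [-1.0, 0.023, -0.004, -2.116], [0.0, -0.168, -0.986, 1100.992], [0.0, 0.0, 0.0, 1.0]] [382.29166773   0.         318.38000776]
scene [[0.743, -0.348, 0.572, -373.711], [-0.669, -0.353, 0.654, -1077.442], [-0.025, -0.869, -0.495, 913.136], [0.0, 0.0, 0.0, 1.0]] [498.54624882   0.         326.82967472]
{'time': 0.1, 'joints': array([-1.41311320e+00,  8.78881244e-02,  1.37207530e+00, -8.11034737e-06,
        1.68357592e+00, -1.03124157e-01]), 'joint_vel': array([-0.00165983,  0.00064598, -0.00361116,  0.0022082 ,  0.00049826,
        0.00038421]), 'effort': array([ 1.75449222e-03, -3.41254306e+01, -3.03300977e+01,  7.18504982e-02,
        3.04224459e-02, -1.02576623e-04]), 'position': array([ 141.72344107, -530.90400818,  190.33150553]), 'tcp_rot': array([ 9.91509076e-01,  1.30033860e-01, -3.05773362e-05, -9.72870100e-04]), 'wrist_force': array([-0.5412468 , -0.15107294,  0.25439399]), 'ft_torque': array([0.007441  , 0.01886432, 0.02212144]), 'finger_force': 0.0, 'opening': 94.10303621800446}
```

View pics/top.png

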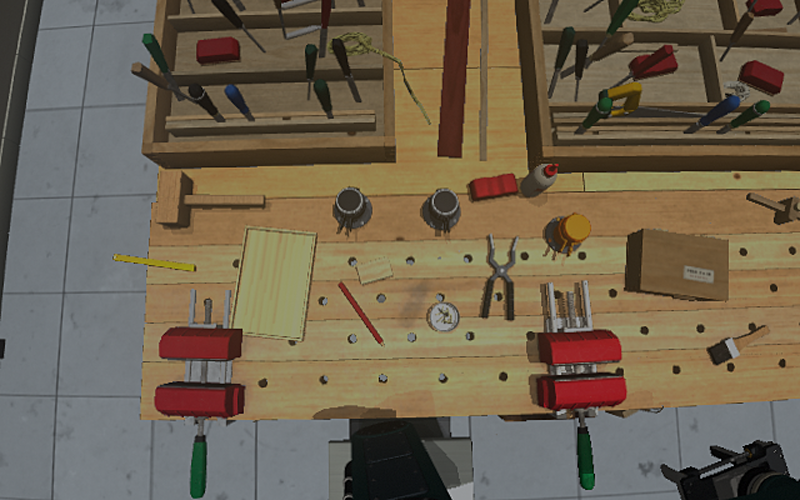

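View pics/scene.png

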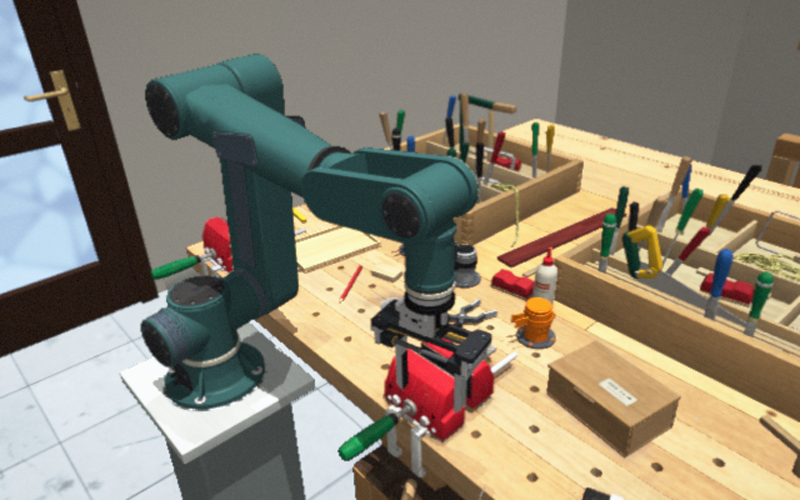

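The top view shows the pipe stubs at about (351,207) and (441,210), the pliers with their pivot at (501,272), the tray at (274,285) and an orange decoy at (572,232). I'll enlarge the two stubs and the pliers.

Run:
```python
from h import *
import pickle
c=pickle.load(open('top.pkl','rb'))
p=c['p'].copy();c['p']=cv2.convertScaleAbs(p,alpha=1.5,beta=15)
a=c['p'][142:202,255:385];b=c['p'][180:265,370:430]
a=cv2.resize(a,None,fx=6,fy=6,interpolation=cv2.INTER_CUBIC)
cv2.imwrite('pics/crop1.png',a[...,::-1])
c['p']=c['p'];save(c,'crop2.png',(370,180,430,265),7)
W=world(c)
# tray corners, pliers corners
for n,u,v,z in [('t1',246,228,18),('t2',317,231,18),('t3',303,341,18),('t4',231,337,18),('piv',501,272,16)]:
    print(n,ray(c,u/1.25,v/1.25,z),W[int(v/1.25),int(u/1.25)].round(0))
# pipes tops
for nm,u,v in [('L',280,154),('R',353,155)]:
    q=W[v-25:v+25,u-25:u+25].reshape(-1,3)
    for lo,hi in [(85,100),(75,85),(45,73)]:
        m=(q[:,2]>lo)&(q[:,2]<hi);print(nm,lo,m.sum(),q[m].min(0).round(0),q[m].max(0).round(0))
```

```text
t1 [634.5 346.6  18. ] [635. 348.  20.]
t2 [623.4 180.2  18. ] [630. 186.  -3.]
t3 [373.7 210.8  18. ] [376. 215.   3.]
t4 [385. 374.  18.] [388. 353.  86.]
piv [ 518.5 -240.6   16. ] [ 520. -237.   20.]
L 85 342 [649.  71.  86.] [702. 127.  99.]
L 75 39 [640.  69.  75.] [692. 127.  84.]
L 45 121 [631.  65.  47.] [712. 133.  73.]
R 85 345 [ 640. -139.   85.] [697. -81.  98.]
R 75 36 [ 640. -139.   75.] [679. -81.  84.]
R 45 116 [ 622. -144.   49.] [704. -77.  73.]
```

View pics/crop1.png

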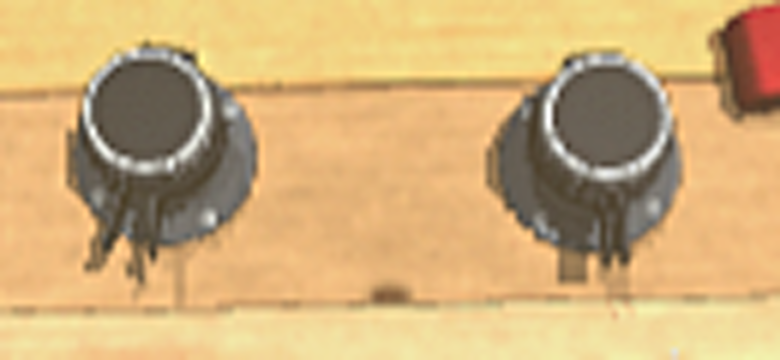

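View pics/crop2.png

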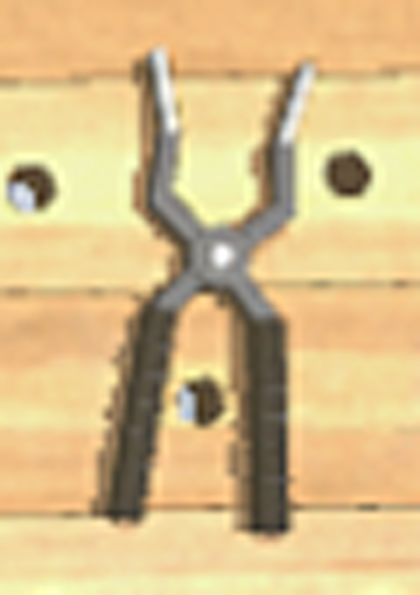

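The left stub (crop ~(140,110), ears splayed in a V) is the open one. The right one's ears (610,235) are parallel and shut, and the orange one is a decoy. In the other crop, the pliers' pivot is at (220,254), tips at (157,52)/(306,68) and handle ends at (122,518)/(263,528).

Run:
```python
from h import *
import pickle
c=pickle.load(open('top.pkl','rb'));W=world(c)
f=lambda u,v,z:ray(c,370+u/7-.5,180+v/7-.5,z)
piv=f(220,254,16);t1,t2=f(157,52,16),f(306,68,16);h1,h2=f(122,518,26),f(263,528,26)
t=(t1+t2)/2;h=(h1+h2)/2;d=t-h;yaw=np.arctan2(d[1],d[0])
print('piv',piv,'tips',t1,t2,np.linalg.norm(t1-t2),'h',h1,h2,np.linalg.norm(h1-h2),'len',np.linalg.norm(d[:2]),'yaw',yaw)
g=piv-55*np.array([np.cos(yaw),np.sin(yaw),0]);print('grip',g)
s=get_state();r=R.from_quat(s['tcp_rot']);print(r.as_matrix().round(3),s['position'])
```

```text
piv [ 523.7 -241.3   16. ] tips [ 608.3 -220.    16. ] [ 600.2 -281.7   16. ] 62.22941426688827 h [ 417.9 -193.8   26. ] [ 412.4 -250.2   26. ] 56.667539208968634 len 191.288087710657 yaw -0.1513973417680172
grip [ 469.32912869 -233.00491995   16.        ]
[[ 0.966  0.258 -0.   ]
 [ 0.258 -0.966  0.002]
 [ 0.    -0.002 -1.   ]] [ 141.72344107 -530.90400818  190.33150553]
```

```bash
python3 -m pendant '[[0,30,30,40,0,0,0],[0,60,60,60,0,0,-0.1],[0,90,85,60,0,0,-0.2],[0,120,110,60,0,0,-0.3],[0,150,137,60,0,0,-0.41],[0,180,164,60,0,0,-0.41],[0,210,191,60,0,0,-0.41],[0,240,218,60,0,0,-0.41],[0,270,245,60,0,0,-0.41],[0,298,270,60,0,0,-0.41]]'
python3 -m pendant '[[0,20,20,0,0,0,0],[0,30,28,0,0,0,0],[0,30,28,0,0,0,0],[0,30,28,0,0,0,0],[0,30,28,0,0,0,0]]'
python3 - <<'E'
from h import *
import pickle
print(get_state()['joints'].round(2))
c=cam('wrist');pickle.dump(c,open('w1.pkl','wb'));save(c,'w1.png',s=1.25)
E
```

```text
time: 0.93
position: [437.0, -263.0, 251.0]
tcp_rot: [0.997, -0.075, -0.0, -0.0]
wrist_force: [1.3, 0.2, -0.0]
opening: 94.0
finger_force: 0.0
time: 1.35
position: [465.1, -237.9, 251.2]
tcp_rot: [0.997, -0.075, -0.0, 0.0]
wrist_force: [0.0, -0.4, 0.0]
opening: 94.0
finger_force: 0.0
[-0.58  0.02  1.32 -0.    1.8   1.14]
```

View pics/w1.png

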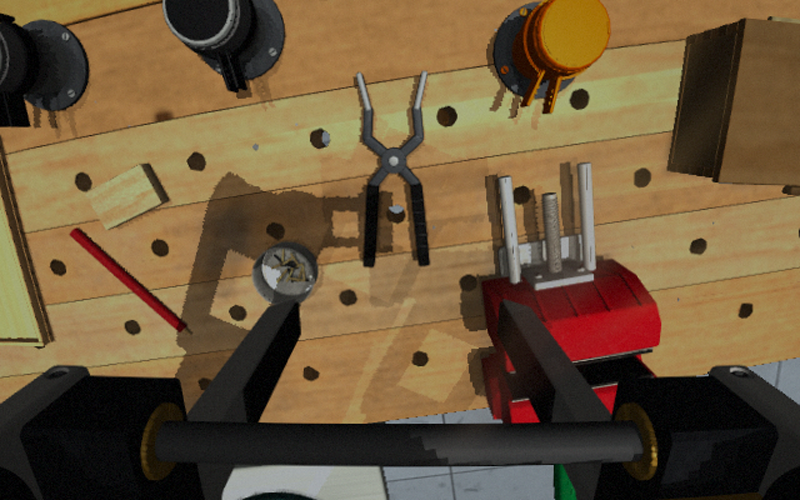

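The wrist view shows the pliers with tips at (361,74)/(424,74), pivot at (393.5,160) and handle ends at (369,265)/(423,264). Nothing close by will block the fingers.

Run:
```python
from h import *
import pickle
c=pickle.load(open('w1.pkl','rb'));W=world(c)
f=lambda u,v,z:ray(c,(u+.5)/1.25-.5,(v+.5)/1.25-.5,z)
p=f(393.5,160,16);t1,t2=f(361,74,16),f(424,74,16);h1,h2=f(369,265,26),f(423,264,26)
t=(t1+t2)/2;h=(h1+h2)/2
for a,b in[(h,t),(p,t),(h,p)]: print(np.arctan2(*(b-a)[[1,0]]),np.linalg.norm((b-a)[:2]))
print(p,t1,t2,h1,h2,W[128,315].round(1))
# depth-based segmentation
m=(W[...,2]>9)&(W[...,2]<40)&(c['p'].max(-1)<110)
m[:,:270]=0;m[:,365:]=0;m[225:]=0
q=W[m];print(m.sum(),q.mean(0).round(1))
```

```text
-0.13454067660833394 189.36124867564638
-0.1424161755127144 81.72741278175883
-0.12856100800201953 107.63829476538542
[ 523.4 -240.4   16. ] [ 608.9 -222.    16. ] [ 599.7 -282.    16. ] [ 420.4 -198.3   26. ] [ 412.9 -254.9   26. ] [ 523.7 -241.    23.8]
2520 [ 498.9 -236.8   22.7]
```

```bash
python3 -m pendant '[[0,0,0,-40,0,0,0.013],[0,0,0,-80,0,0,0.013],[0,0,0,-120,0,0,0.013],[0,0,0,-160,0,0,0.013],[0,0,0,-170,0,0,0.013],[0,0,0,-170,0,0,0.013],[0,0,0,-170,0,0,0.013]]'
```

```text
time: 1.98
position: [466.1, -238.0, 82.8]
tcp_rot: [0.998, -0.069, 0.001, 0.0]
wrist_force: [-0.0, 0.3, 0.3]
opening: 93.9
finger_force: 0.0
```

```bash
python3 -m pendant '[[0,3.5,4.8,-20,0,0,0],[0,3.5,4.8,-40,0,0,0],[0,3.5,4.8,-54,0,0,0],[0,3.5,4.8,-57,0,0,0],[0,3.5,4.8,-57,0,0,0],[60,3.5,4.8,-57,0,0,0],[60,3.5,4.8,-57,0,0,0],[60,3.5,4.8,-57,0,0,0],[60,3.5,4.8,-57,0,0,0],[60,3.5,4.8,-57,0,0,0]]' 30
```

```text
time: 2.82
position: [469.9, -232.3, 25.2]
tcp_rot: [0.998, -0.068, 0.001, 0.0]
wrist_force: [0.6, 1.4, 0.2]
opening: 72.0
finger_force: 0.0
```

```bash
python3 -m pendant '[[85,0,0,0,0,0,0],[95,0,0,0,0,0,0],[106,0,0,0,0,0,0],[106,0,0,0,0,0,0],[106,0,0,0,0,0,0],[106,0,0,0,0,0,0]]' 30
```

```text
time: 3.32
position: [469.5, -232.0, 24.3]
tcp_rot: [0.998, -0.068, -0.0, -0.0]
wrist_force: [-0.3, -0.8, 0.0]
opening: 54.8
finger_force: 0.0
```

```bash
python3 -m pendant '[[106,0,0,0,0,0,0],[106,0,0,0,0,0,0]]' 30
python3 - <<'E'
from h import *
import pickle
c=cam('wrist');pickle.dump(c,open('w2.pkl','wb'));save(c,'w2.png',(150,0,550,300),2)
E
```

```text
time: 3.48
position: [469.5, -232.0, 24.4]
tcp_rot: [0.998, -0.068, -0.0, 0.0]
wrist_force: [-0.7, -0.6, 0.2]
opening: 54.8
finger_force: 0.0
```

View pics/w2.png

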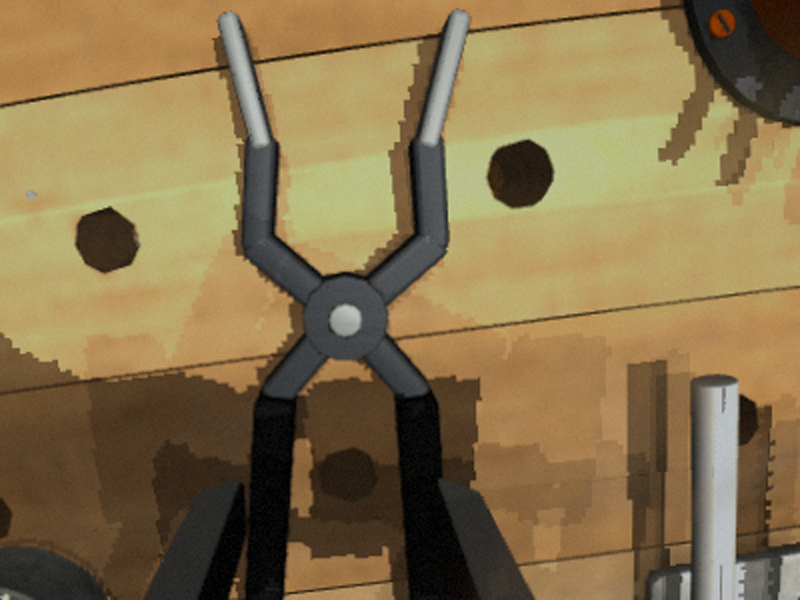

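The fingers are on both handles, near (240,500) and (445,500), and the pliers are centred with pivot at (345,320). Now for a slow lift.

```bash
python3 -m pendant '[[108,0,0,0,0,0,0],[108,0,0,4,0,0,0],[108,0,0,10,0,0,0],[108,0,0,18,0,0,0],[108,0,0,28,0,0,0],[108,0,0,40,0,0,0],[108,0,0,40,0,0,0],[108,0,0,40,0,0,0]]' 40
python3 - <<'E'
from h import *
import pickle
c=cam('wrist');pickle.dump(c,open('w3.pkl','wb'));save(c,'w3.png',(150,0,550,300),2)
W=world(c);print([W[y,x].round(1) for x,y in [(322,160),(285,100),(360,100)]])
E
```

```text
time: 4.2
position: [470.6, -232.6, 66.2]
tcp_rot: [0.998, -0.068, 0.002, 0.001]
wrist_force: [-0.9, 0.2, 0.0]
opening: 54.0
finger_force: 0.0
[array([ 517.5, -240.2,   21.5]), array([ 562.2, -220.5,   21.3]), array([ 555.2, -271.7,   21.6])]
```

View pics/w3.png

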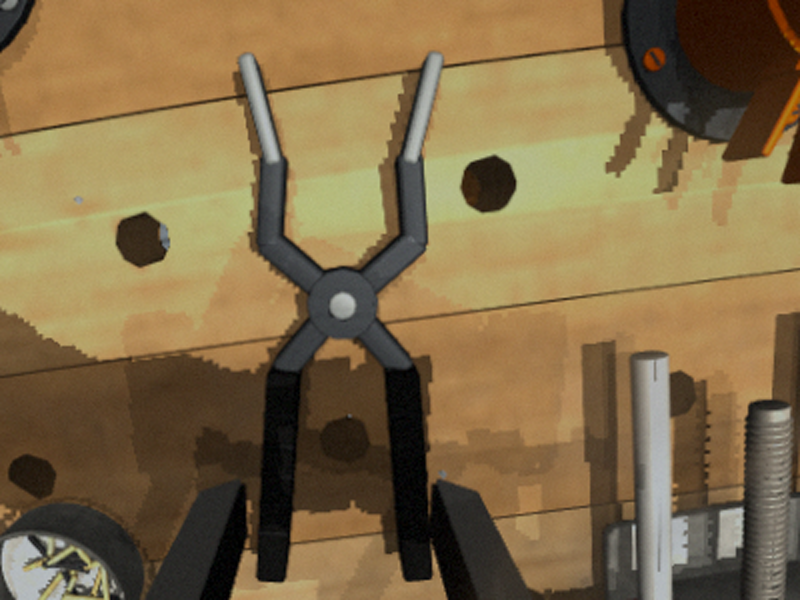

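Run:
```python
from h import *
import pickle
c=pickle.load(open('w3.pkl','rb'));W=world(c)
f=lambda u,v,z:ray(c,150+(u+.5)/2-.5,(v+.5)/2-.5,z)
p=f(342,305,20);t1,t2=f(247,60,16),f(435,60,16);print('p',p,t1,t2)
t=(t1+t2)/2;d=(t-p)[:2];yaw=np.arctan2(d[1],d[0]);print(yaw,np.linalg.norm(d))
Rm=R.from_euler('z',-yaw).as_matrix()
for v,a,b in [(370,270,416),(470,265,424),(575,258,432),]:
    print(v,((f(a,v,26)-p)@Rm.T).round(1),((f(b,v,26)-p)@Rm.T).round(1))
print('depth handle',W[235,290:290+5].round(1).tolist(),'M',c['M'][:3,3])
# row scan of heights
q=(W-p)@Rm.T; 
m=(W[...,2]>15)&(W[...,2]<45)&(abs(q[...,0]+55)<3)&(abs(q[...,1])<60)
y=q[...,1][m];print(m.sum(),np.sort(y).round(0)[::6].tolist())
```

```text
p [ 523.  -240.1   20. ] [ 608.9 -219.5   16. ] [ 600.3 -282.2   16. ]
-0.13098589728526405 82.30505756027381
370 [-22.5  26.1   6. ] [-22.7 -26.6   6. ]
470 [-61.1  29.4   6. ] [-61.4 -30.7   6. ]
575 [-105.9   33.9    6. ] [-106.4  -35.4    6. ]
depth handle [[465.2, -208.7, 25.7], [465.6, -209.7, 27.1], [465.4, -210.4, 26.8], [465.2, -211.1, 26.5], [464.7, -211.7, 25.6]] M [ 554.31372947 -242.5694917   259.95762097]
236 [-31.0, -30.0, -29.0, -29.0, -28.0, -28.0, -27.0, -26.0, -26.0, -25.0, -25.0, -24.0, -23.0, -22.0, -22.0, -22.0, -21.0, -20.0, -20.0, -19.0, -19.0, 19.0, 20.0, 20.0, 21.0, 22.0, 22.0, 23.0, 23.0, 24.0, 25.0, 25.0, 26.0, 26.0, 27.0, 28.0, 29.0, 29.0, 30.0, 30.0]
```

Run:
```python
from h import *
import pickle
c=pickle.load(open('w2.pkl','rb'));W=world(c);print(c['M'][:3,3])
f=lambda u,v,z:ray(c,150+(u+.5)/2-.5,(v+.5)/2-.5,z)
p=f(345,320,20);t1,t2=f(229,18,16),f(460,18,16);print('p',p,t1,t2,np.linalg.norm(t1-t2))
Rm=R.from_euler('z',.134).as_matrix();q=(W-p)@Rm.T
for x in (-40,-50,-55,-60):
  m=(W[...,2]>15)&(W[...,2]<60)&(abs(q[...,0]-x)<2)&(abs(q[...,1])<70)
  for s in (1,-1):
    k=m&(q[...,1]*s>0);print(x,s,[(a,round(b)) for a,b in sorted(zip(q[...,1][k].round(0).tolist(),W[...,2][k]))][::3])
```

```text
[ 553.87231414 -242.28166474  217.84558961]
p [ 522.9 -240.1   20. ] [ 609.8 -219.7   16. ] [ 601.2 -282.7   16. ] 63.58427478551594
-40 1 [(17.0, 19), (17.0, 22), (17.0, 26), (18.0, 25), (18.0, 26), (18.0, 28), (19.0, 26), (19.0, 26), (19.0, 26), (19.0, 27), (20.0, 25), (20.0, 26), (20.0, 26), (20.0, 28), (21.0, 26), (21.0, 27), (22.0, 26), (22.0, 26), (22.0, 26), (22.0, 27), (23.0, 26), (23.0, 26), (23.0, 27), (24.0, 26), (24.0, 26), (24.0, 27), (25.0, 25), (25.0, 26), (25.0, 26), (25.0, 26), (26.0, 26), (26.0, 27), (27.0, 26), (27.0, 26), (27.0, 26), (27.0, 27), (28.0, 26), (28.0, 26), (28.0, 27), (29.0, 24), (29.0, 26)]
-40 -1 [(-30.0, 23), (-29.0, 25), (-29.0, 26), (-29.0, 26), (-28.0, 26), (-28.0, 26), (-27.0, 26), (-27.0, 26), (-27.0, 26), (-27.0, 27), (-26.0, 25), (-26.0, 26), (-26.0, 26), (-26.0, 26), (-26.0, 28), (-25.0, 26), (-25.0, 26), (-25.0, 28), (-24.0, 26), (-24.0, 27), (-24.0, 27), (-23.0, 25), (-23.0, 26), (-23.0, 26), (-23.0, 27), (-22.0, 26), (-22.0, 26), (-22.0, 27), (-21.0, 26), (-21.0, 26), (-21.0, 26), (-21.0, 27), (-20.0, 26), (-20.0, 26), (-20.0, 27), (-19.
[... 2904 characters left out ...]
0, 26), (29.0, 26), (29.0, 27), (29.0, 39), (29.0, 41), (29.0, 45), (29.0, 46), (29.0, 48), (29.0, 49), (29.0, 53), (29.0, 56), (29.0, 60), (30.0, 25), (30.0, 26), (30.0, 26), (30.0, 56), (30.0, 59), (31.0, 25)]
-60 -1 [(-27.0, 25), (-27.0, 26), (-26.0, 25), (-26.0, 26), (-26.0, 26), (-26.0, 27), (-25.0, 25), (-25.0, 26), (-25.0, 26), (-25.0, 39), (-25.0, 41), (-25.0, 44), (-25.0, 44), (-25.0, 48), (-25.0, 49), (-25.0, 52), (-25.0, 53), (-25.0, 56), (-25.0, 59), (-24.0, 25), (-24.0, 26), (-24.0, 27), (-23.0, 25), (-23.0, 26), (-23.0, 26), (-23.0, 27), (-22.0, 25), (-22.0, 27), (-21.0, 25), (-21.0, 26), (-21.0, 26), (-21.0, 27), (-20.0, 18), (-20.0, 24), (-20.0, 24), (-20.0, 25), (-19.0, 19)]
```

Run:
```python
from h import *
import pickle
for n in ('w1','w2','w3'):
    c=pickle.load(open(n+'.pkl','rb'));W=world(c);print(n,c['M'][:3,3].round(1),c['M'][:3,:3].round(3).tolist())
    # fingers in camera coordinates
    for r in (238,242,246,250,260,280):
        print(r,[ (x,round(float(c['d'][r,x]),0),W[r,x].round(0).tolist()) for x in (240,255,265,270) ])
```

```text
w1 [ 549.4 -249.3  444.6] [[-0.15, -0.947, -0.284], [-0.989, 0.144, 0.042], [0.001, 0.287, -0.958]]
238 [(240, 459.0, [392.0, -115.0, 18.0]), (255, 478.0, [382.0, -131.0, 1.0]), (265, 479.0, [380.0, -145.0, -1.0]), (270, 480.0, [378.0, -152.0, -2.0])]
242 [(240, 482.0, [379.0, -108.0, -1.0]), (255, 482.0, [375.0, -129.0, -1.0]), (265, 481.0, [374.0, -144.0, -0.0]), (270, 482.0, [372.0, -151.0, -2.0])]
246 [(240, 482.0, [373.0, -107.0, 0.0]), (255, 481.0, [370.0, -129.0, 1.0]), (265, 483.0, [367.0, -143.0, -0.0]), (270, 482.0, [367.0, -150.0, 0.0])]
250 [(240, 485.0, [366.0, -105.0, -1.0]), (255, 483.0, [364.0, -127.0, 1.0]), (265, 483.0, [362.0, -142.0, 1.0]), (270, 483.0, [361.0, -149.0, 1.0])]
260 [(240, 197.0, [469.0, -190.0, 265.0]), (255, 491.0, [347.0, -123.0, -2.0]), (265, 489.0, [345.0, -138.0, -1.0]), (270, 489.0, [344.0, -146.0, -1.0])]
280 [(240, 499.0, [318.0, -94.0, -1.0]), (255, 498.0, [315.0, -117.0, -0.0]), (265, 501.0, [312.0, -131.0, -2.0]), (270, 500.0, [311.0, -139.0, -2.0])]
w2 [ 553.9 -242.3  217.8] [[-0.136, -0.949, -0.284], [-0.991, 0.13, 0.039], [0.0, 0.287, 
[... 1240 characters left out ...]
.0, 1.0]), (265, 189.0, [485.0, -202.0, 84.0]), (270, 193.0, [483.0, -204.0, 81.0])]
246 [(240, 281.0, [451.0, -161.0, -0.0]), (255, 183.0, [486.0, -198.0, 91.0]), (265, 183.0, [485.0, -203.0, 91.0]), (270, 185.0, [484.0, -206.0, 89.0])]
250 [(240, 282.0, [448.0, -161.0, 0.0]), (255, 178.0, [486.0, -199.0, 96.0]), (265, 178.0, [485.0, -204.0, 96.0]), (270, 181.0, [484.0, -206.0, 94.0])]
260 [(240, 286.0, [438.0, -158.0, -1.0]), (255, 167.0, [485.0, -201.0, 107.0]), (265, 170.0, [483.0, -205.0, 105.0]), (270, 182.0, [478.0, -205.0, 94.0])]
280 [(240, 148.0, [486.0, -198.0, 128.0]), (255, 146.0, [485.0, -205.0, 129.0]), (265, 166.0, [476.0, -205.0, 112.0]), (270, 181.0, [468.0, -204.0, 98.0])]
```

The fingers passed over the handles without touching them. I'll check the real fingertip height from the scene camera.

Run:
```python
from h import *
import pickle
c=cam('scene');pickle.dump(c,open('s2.pkl','wb'))
W=world(c)
s=get_state()
n=cv2.projectPoints(np.array([s['position'],s['position']-[0,0,22],[469,-233,13.]]),cv2.Rodrigues(c['M'][:3,:3].T)[0],-c['M'][:3,:3].T@c['M'][:3,3],c['K'],c['D'])[0].reshape(-1,2);print(n)
u,v=n[0].astype(int);print(u,v)
cv2.circle(c['p'],tuple(n[0].astype(int)),1,(255,0,0));
c['p']=cv2.convertScaleAbs(c['p'],alpha=1.4,beta=20)
x0,y0=max(u-70,0),max(v-65,0);print(x0,y0);save(c,'s2.png',(x0,y0,x0+140,y0+105),5.5)
```

```text
[[355.02522578 246.25893568]
 [355.0093718  252.39704182]
 [355.13103859 260.69732383]]
355 246
285 181
```

View pics/s2.png

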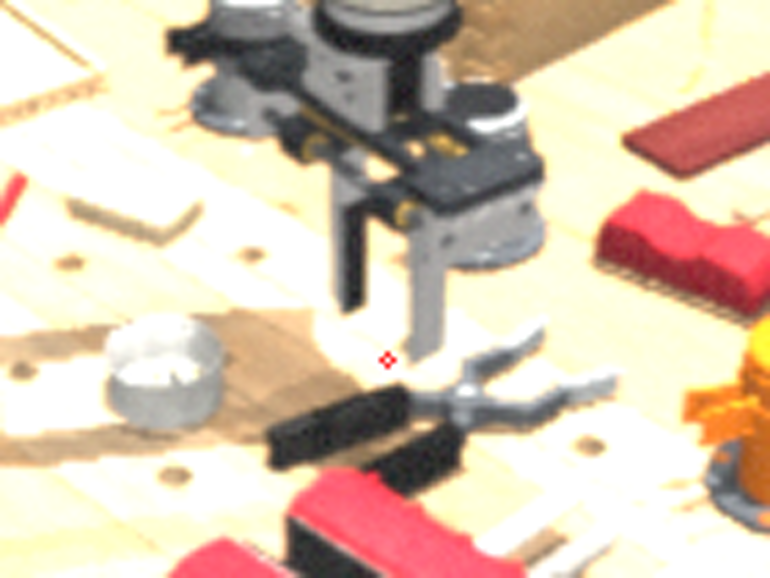

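Run:
```python
from h import *
import pickle
s=get_state();Rt=R.from_quat(s['tcp_rot']).as_matrix()
for nm in ('w3','s2'):
    c=pickle.load(open(nm+'.pkl','rb'));q=(world(c)-s['position'])@Rt
    for sg in (1,-1):
        for a,b in ((20,36),(36,60)):
            m=(abs(q[...,0])<40)&(q[...,1]*sg>a)&(q[...,1]*sg<b)&(q[...,2]>-70)&(q[...,2]<25)&(c['d']>0)
            k=q[m]
            if len(k)>5: print(nm,sg,a,len(k),np.percentile(k,[1,10,50,90,99],axis=0).round(0).T.tolist())
```

```text
w3 1 20 1521 [[-5.0, -1.0, 11.0, 12.0, 12.0], [26.0, 26.0, 28.0, 34.0, 36.0], [-70.0, -67.0, -50.0, -25.0, -18.0]]
w3 1 36 214 [[11.0, 11.0, 12.0, 12.0, 12.0], [36.0, 36.0, 37.0, 38.0, 39.0], [-69.0, -67.0, -53.0, -30.0, -24.0]]
w3 -1 20 1398 [[-5.0, -1.0, 11.0, 12.0, 12.0], [-36.0, -35.0, -29.0, -28.0, -27.0], [-69.0, -66.0, -50.0, -26.0, -17.0]]
w3 -1 36 324 [[11.0, 11.0, 12.0, 12.0, 12.0], [-40.0, -39.0, -38.0, -36.0, -36.0], [-69.0, -67.0, -52.0, -31.0, -23.0]]
s2 1 20 39 [[-13.0, -12.0, -11.0, -6.0, 3.0], [25.0, 28.0, 31.0, 35.0, 36.0], [-68.0, -64.0, -46.0, -22.0, -19.0]]
s2 1 36 70 [[-12.0, -11.0, -2.0, 6.0, 8.0], [36.0, 37.0, 38.0, 41.0, 42.0], [-69.0, -64.0, -47.0, -29.0, -25.0]]
s2 -1 20 104 [[-13.0, -11.0, -3.0, 6.0, 8.0], [-36.0, -33.0, -30.0, -26.0, -24.0], [-69.0, -65.0, -45.0, -22.0, -15.0]]
s2 -1 36 18 [[-12.0, -11.0, -10.0, -9.0, -8.0], [-42.0, -42.0, -39.0, -37.0, -36.0], [-69.0, -64.0, -42.0, -25.0, -21.0]]
```

Both cameras put the fingertips 16 mm behind the reported TCP, not 22 mm ahead of it, so they sit 38 mm higher than stated. I'll open, descend to reported z of about -12 and regrasp, checking force on the way.

```bash
python3 -m pendant '[[50,0,0,0,0,0,0],[50,0,0,0,0,0,0],[50,0,0,0,0,0,0],[50,0,0,-20,0,0,0],[50,0,0,-40,0,0,0],[50,0,0,-55,0,0,0],[50,0,0,-68,0,0,0],[50,0,0,-68,0,0,0]]' 40
python3 -m pendant '[[50,0,0,-4,0,0,0],[50,0,0,-8,0,0,0],[50,0,0,-9,0,0,0],[80,0,0,-9,0,0,0],[95,0,0,-9,0,0,0],[106,0,0,-9,0,0,0],[106,0,0,-9,0,0,0],[106,0,0,-9,0,0,0],[106,0,0,-9,0,0,0]]' 40
```

```text
time: 4.97
position: [467.0, -230.4, -7.2]
tcp_rot: [0.998, -0.068, -0.003, -0.002]
wrist_force: [0.3, 0.5, -0.5]
opening: 75.7
finger_force: 0.0
time: 5.72
position: [469.9, -232.3, -12.0]
tcp_rot: [0.998, -0.068, 0.0, 0.0]
wrist_force: [-0.4, -0.5, 1.9]
opening: 55.5
finger_force: 10.3
```

```bash
python3 -m pendant '[[108,0,0,0,0,0,0],[108,0,0,4,0,0,0],[108,0,0,12,0,0,0],[108,0,0,24,0,0,0],[108,0,0,40,0,0,0],[108,0,0,60,0,0,0],[108,0,0,80,0,0,0],[108,0,0,95,0,0,0],[108,0,0,100,0,0,0],[108,0,0,100,0,0,0]]' 40
python3 - <<'E'
from h import *
import pickle
c=cam('wrist');pickle.dump(c,open('w4.pkl','wb'));W=world(c)
s=get_state();Rt=R.from_quat(s['tcp_rot']).as_matrix();q=(W-s['position'])@Rt
m=(c['d']>0)&(W[...,2]>60)&(q[...,0]>15)&(abs(q[...,1])<60)&(q[...,0]<160);k=W[m];t=q[m];print(len(k))
for x in range(20,160,10):
    j=abs(t[:,0]-x)<2
    if j.sum()>3: print(x,j.sum(),'y',t[j,1].min().round(1),t[j,1].max().round(1),'z',np.percentile(k[j,2],[10,50,90]).round(1))
E
```

```text
time: 6.55
position: [470.8, -232.7, 89.9]
tcp_rot: [0.998, -0.068, 0.002, 0.001]
wrist_force: [-0.3, -0.6, -1.5]
opening: 54.0
finger_force: 9.4
41009
20 1380 y -51.7 49.5 z [127.4 223.1 225.6]
30 9087 y -60.0 60.0 z [213.7 218.2 225.7]
40 396 y -22.9 20.4 z [120.5 121.7 122.6]
50 416 y -15.6 12.6 z [121.3 122.8 123.7]
60 432 y -14.5 11.1 z [122.3 123.3 125.2]
70 647 y -24.5 21.0 z [117.1 121.9 122.9]
80 481 y -30.5 26.9 z [119.8 121.8 122.8]
90 391 y -29.0 26.1 z [119.4 121.9 122.7]
100 405 y -27.9 24.5 z [119.7 121.9 123. ]
110 306 y -26.5 23.0 z [120.7 122.7 123.9]
120 291 y -27.5 23.4 z [119.2 122.9 123.8]
130 271 y -29.6 25.4 z [117.9 122.7 123.9]
```

```bash
python3 -m pendant '[[108,-8,15,0,0,0,0],[108,-15,45,5,0,0,0],[108,-25,80,10,0,0,0],[108,-35,115,10,0,0,0],[108,-40,150,10,0,0,0],[108,-40,185,10,0,0,0],[108,-40,220,10,0,0,0],[108,-40,255,10,0,0,0],[108,-40,290,10,0,0,0],[108,-40,320,10,0,0,0]]' 40
python3 -m pendant '[[108,0,8,0,0,0,0],[108,0,8,0,0,0,0],[108,0,8,0,0,0,0]]' 40
python3 - <<'E'
from h import *
import pickle
c=cam('wrist');pickle.dump(c,open('w5.pkl','wb'));save(c,'w5.png',s=1.25)
E
```

```text
time: 7.43
position: [428.0, 90.1, 95.9]
tcp_rot: [0.998, -0.068, -0.001, 0.0]
wrist_force: [0.6, -0.7, -1.8]
opening: 54.5
finger_force: 9.3
time: 7.68
position: [428.8, 95.6, 96.3]
tcp_rot: [0.998, -0.067, -0.001, 0.001]
wrist_force: [-0.1, 0.2, -1.5]
opening: 54.2
finger_force: 9.3
```

View pics/w5.png

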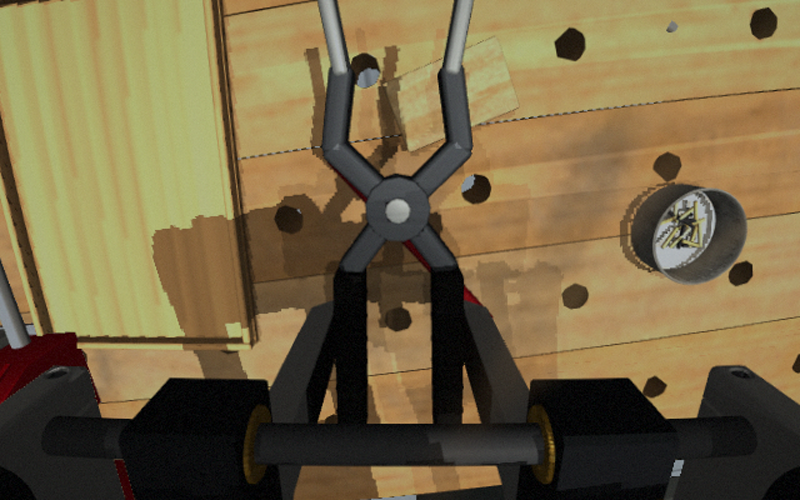

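Pliers held level (pivot at (397,210)), but the pipe lies out of view. I'll go up and forward to see it through the jaws.

```bash
python3 -m pendant '[[108,0,0,25,0,0,0],[108,0,0,55,0,0,0],[108,0,0,90,0,0,0],[108,15,0,120,0,0,0],[108,30,0,150,0,0,0],[108,45,0,160,0,0,0],[108,45,0,160,0,0,0],[108,45,0,160,0,0,0],[108,45,0,160,0,0,0]]' 40
python3 - <<'E'
from h import *
import pickle
c=cam('wrist');pickle.dump(c,open('w6.pkl','wb'));save(c,'w6.png',(180,0,480,200),2.66)
E
```

```text
time: 8.48
position: [473.5, 94.9, 255.6]
tcp_rot: [0.998, -0.069, -0.002, 0.0]
wrist_force: [-0.1, -0.2, -1.2]
opening: 54.8
finger_force: 9.3
```

View pics/w6.png

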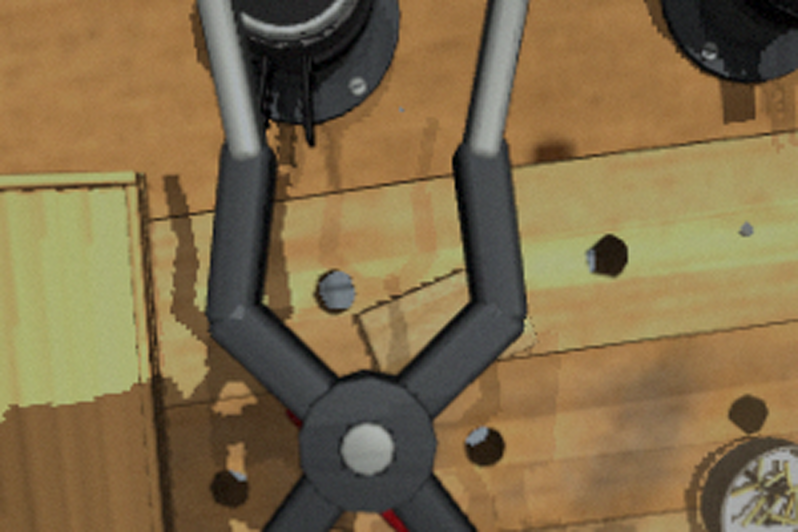

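The pipe is at the top edge, with ears near (265,95) and (306,95); the left ear is partly hidden by the left jaw. From here I work with numbers from depth and colour: first shift left for a clear look.

```bash
python3 -m pendant '[[108,0,10,0,0,0,0.03],[108,0,20,0,0,0,0.06],[108,0,28,0,0,0,0.06],[108,0,28,0,0,0,0.06],[108,0,28,0,0,0,0.06]]' 40
python3 - <<'E'
from h import *
import pickle
t=pickle.load(open('top.pkl','rb'))
print('top axis L',ray(t,255+147/6-.4,142+112/6-.4,93),'R',ray(t,255+607/6-.4,142+117/6-.4,93))
c=cam('wrist');pickle.dump(c,open('w7.pkl','wb'));W=world(c)
for n in ('w6','w7'):
    c=pickle.load(open(n+'.pkl','rb'));W=world(c);ok=c['d']>0
    near=(abs(W[...,0]-655)<75)&(abs(W[...,1]-99)<60)&ok
    m=near&(W[...,2]>87)&(W[...,2]<100);print(n,'rim',m.sum(),W[m].min(0).round(0) if m.any() else '',W[m].max(0).round(0) if m.any() else '')
    m=near&(W[...,2]>42)&(W[...,2]<80)&(W[...,0]<642)
    P=W[m];P=P[np.argsort(P[:,0])]
    for x in range(608,642,4):
        k=P[abs(P[:,0]-x)<2]
        if len(k): print(x,sorted(zip(k[:,1].round(0).tolist(),k[:,2].round(0).tolist()))[::max(1,len(k)//10)])
E
```

```text
time: 8.95
position: [474.2, 124.9, 257.2]
tcp_rot: [0.999, -0.037, -0.0, 0.0]
wrist_force: [0.4, -0.2, -1.2]
opening: 54.2
finger_force: 9.3
top axis L [674.7  98.5  93. ] R [ 667.6 -109.9   93. ]
w6 rim 494 [648.  77.  88.] [662. 117.  96.]
616 [(99.0, 56.0), (99.0, 57.0), (99.0, 59.0), (99.0, 70.0), (99.0, 71.0), (99.0, 72.0), (100.0, 52.0), (100.0, 62.0), (100.0, 67.0), (100.0, 71.0), (100.0, 73.0), (101.0, 54.0), (101.0, 61.0), (101.0, 70.0), (101.0, 70.0), (101.0, 71.0), (101.0, 72.0), (102.0, 54.0), (102.0, 70.0)]
620 [(99.0, 54.0), (99.0, 55.0), (99.0, 55.0), (99.0, 70.0), (99.0, 70.0), (99.0, 71.0), (99.0, 72.0), (100.0, 70.0), (100.0, 70.0), (100.0, 70.0), (100.0, 71.0), (101.0, 70.0), (101.0, 71.0), (101.0, 72.0), (101.0, 72.0), (102.0, 66.0), (102.0, 70.0)]
624 [(98.0, 52.0), (98.0, 66.0), (98.0, 68.0), (99.0, 70.0), (99.0, 71.0), (99.0, 72.0), (100.0, 72.0), (100.0, 72.0), (101.0, 71.0), (102.0, 70.0), (103.0, 67.0), (117.0, 56.0), (117.0, 68.0), (118.0, 64.0)]
628 [(98.0, 62.0), (98.0, 64.0), (99.0, 71.0), (99.0, 72.0), (100.0, 72.0), (100.0, 72.0), (101.0, 71.0), (102.
[... 1285 characters left out ...]
0.0), (100.0, 71.0), (101.0, 68.0), (101.0, 72.0), (102.0, 68.0), (103.0, 64.0), (116.0, 58.0), (118.0, 71.0), (119.0, 71.0), (120.0, 73.0), (121.0, 71.0)]
632 [(98.0, 70.0), (99.0, 70.0), (100.0, 70.0), (101.0, 63.0), (101.0, 69.0), (102.0, 70.0), (116.0, 62.0), (117.0, 58.0), (117.0, 71.0), (118.0, 71.0), (119.0, 72.0)]
636 [(98.0, 70.0), (98.0, 71.0), (99.0, 71.0), (100.0, 71.0), (100.0, 72.0), (103.0, 53.0), (115.0, 68.0), (116.0, 63.0), (116.0, 70.0), (117.0, 70.0), (117.0, 72.0), (118.0, 72.0)]
640 [(96.0, 55.0), (97.0, 68.0), (98.0, 71.0), (98.0, 72.0), (99.0, 70.0), (100.0, 56.0), (100.0, 71.0), (100.0, 72.0), (114.0, 72.0), (115.0, 70.0), (116.0, 70.0), (116.0, 72.0), (117.0, 72.0)]
```

```bash
python3 -m pendant '[[108,-15,10,0,0,0,-0.05],[108,-35,20,-20,0,0,-0.1],[108,-47,29,-50,0,0,-0.155],[108,-47,29,-85,0,0,-0.155],[108,-47,29,-120,0,0,-0.155],[108,-47,29,-155,0,0,-0.155],[108,-47,29,-190,0,0,-0.155],[108,-47,29,-215,0,0,-0.155],[108,-47,29,-222,0,0,-0.155],[108,-47,29,-222,0,0,-0.155]]' 40
python3 -m pendant '[[108,0,0,0,0,0,0],[108,0,0,0,0,0,0]]' 40
```

```text
time: 9.83
position: [425.6, 152.4, 33.2]
tcp_rot: [0.993, -0.115, -0.003, 0.001]
wrist_force: [-0.2, -0.0, -2.0]
opening: 54.4
finger_force: 9.3
time: 10.0
position: [429.6, 153.4, 37.9]
tcp_rot: [0.993, -0.115, 0.002, -0.001]
wrist_force: [0.6, -0.2, -0.6]
opening: 54.8
finger_force: 9.3
```

```bash
python3 -m pendant '[[108,0,0,0,0,0,0],[108,0,0,0,0,0,0],[108,0,0,0,0,0,0]]' 40
python3 - <<'E'
from h import *
c=cam('wrist');W=world(c);s=get_state();Rt=R.from_quat(s['tcp_rot']).as_matrix();q=(W-s['position'])@Rt
print(s['position'],R.from_matrix(Rt).as_euler('zyx'))
m=(c['d']>0)&(W[...,2]>40)&(W[...,2]<85);
for x in range(50,170,10):
    j=m&(abs(q[...,0]-x)<2)&(abs(q[...,1])<50)
    if j.sum()>3:
        Y=np.sort(q[...,1][j]);g=np.diff(Y);i=g.argmax();print(x,j.sum(),'y',Y[0].round(1),Y[i].round(1),Y[i+1].round(1),Y[-1].round(1),'z',np.percentile(W[...,2][j],[50,90]).round(1))
m=(c['d']>0)&(W[...,2]>45)&(W[...,2]<80)&(W[...,0]>600)&(W[...,0]<645)&(abs(W[...,1]-105)<40);print(m.sum())
# jaw tips in scene/top camera for cross-check
t=cam('top');Wt=world(t);q=(Wt-s['position'])@Rt
m=(t['d']>0)&(Wt[...,2]>45)&(Wt[...,2]<85)&(q[...,0]>95)&(q[...,0]<145)&(abs(q[...,1])<45)
for sg in(1,-1):
    k=q[m&(q[...,1]*sg>0)];print('top',len(k),k.mean(0).round(1),k.max(0).round(1))
m=(t['d']>0)&(Wt[...,2]>46)&(Wt[...,2]<74)&(Wt[...,0]>600)&(Wt[...,0]<640)&(abs(Wt[...,1]-110)<30);k=Wt[m]
print('top ears',len(k),k[np.argsort(k[:,1])].round(0).tolist()[:40])
E
```

```text
time: 10.25
position: [428.5, 153.2, 36.7]
tcp_rot: [0.993, -0.115, 0.001, -0.0]
wrist_force: [-0.5, -0.5, -1.3]
opening: 54.5
finger_force: 9.3
[428.21539703 153.16077339  36.39994748] [ 2.31163284e-01  1.82856248e-03 -3.14130261e+00]
50 395 y -15.5 -0.8 -0.3 11.6 z [69.6 70.6]
60 435 y -16.0 -16.0 -15.5 11.4 z [70.1 71.7]
70 561 y -25.4 -8.4 -5.4 20.8 z [68.6 69.7]
80 435 y -31.1 -18.0 13.5 26.3 z [68.5 69.6]
90 386 y -29.7 -20.2 15.9 25.5 z [68.6 69.5]
100 407 y -28.2 -18.9 14.3 23.8 z [68.5 69.6]
110 293 y -26.7 -19.6 13.9 21.9 z [69.3 70.6]
120 289 y -28.1 -21.9 16.9 23.2 z [69.5 70.5]
130 218 y -30.1 -23.5 18.2 24.8 z [69.4 70.5]
0
top 52 [118.4  21.7 -29.9] [142.1  26.7 -17.1]
top 56 [116.6 -23.7 -30. ] [140.2 -17.6 -17.1]
top ears 41 [[639.0, 96.0, 67.0], [636.0, 97.0, 59.0], [639.0, 97.0, 57.0], [630.0, 97.0, 57.0], [633.0, 97.0, 55.0], [629.0, 98.0, 48.0], [636.0, 98.0, 72.0], [627.0, 98.0, 72.0], [619.0, 98.0, 71.0], [630.0, 98.0, 71.0], [622.0, 98.0, 71.0], [639.0, 99.0, 69.0], [625.0, 99.0, 68.0], [617.0, 99.0, 68.0], [634.0, 99.0, 66.0], [615.0, 100.0, 60.0], [633.0, 101.0, 70.0], [616.0, 101.0, 71.0], [622.0, 102.0, 68.0], [625.0, 102.0, 67.0], [628.0, 102.0, 67.0], [620.0, 102.0, 65.0], [635.0, 113.0, 62.0], [639.0, 114.0, 56.0], [636.0, 115.0, 72.0], [639.0, 115.0, 71.0], [631.0, 115.0, 69.0], [635.0, 116.0, 65.0], [630.0, 116.0, 62.0], [627.0, 116.0, 59.0], [626.0, 117.0, 51.0], [630.0, 118.0, 71.0], [634.0, 118.0, 68.0], [629.0, 118.0, 66.0], [626.0, 118.0, 65.0], [624.0, 119.0, 62.0], [621.0, 119.0, 61.0], [620.0, 120.0, 54.0], [625.0, 120.0, 72.0], [622.0, 121.0, 71.0]]
```

```bash
python3 -m pendant '[[108,8,-1.8,-1,0,0,0],[108,20,-4.6,-1,0,0,0],[108,32,-7.3,-1,0,0,0],[108,44,-10,-1,0,0,0],[108,54,-12.4,-1,0,0,0],[108,62,-14.2,-1,0,0,0],[108,68,-15.5,-1,0,0,0],[108,71,-16.2,-1,0,0,0],[108,71,-16.2,-1,0,0,0],[108,71,-16.2,-1,0,0,0]]' 40
python3 - <<'E'
from h import *
s=get_state();Rt=R.from_quat(s['tcp_rot']).as_matrix();print(s['position'],s['wrist_force'],s['ft_torque'])
t=cam('top');Wt=world(t);q=(Wt-s['position'])@Rt
m=(t['d']>0)&(Wt[...,2]>46)&(Wt[...,2]<76)&(q[...,0]>95)&(q[...,0]<143)&(abs(q[...,1])<45)
for x in range(98,143,6):
    j=m&(abs(q[...,0]-x)<3);print(x,np.sort(q[...,1][j]).round(0).tolist())
E
```

```text
time: 11.18
position: [498.3, 136.8, 34.2]
tcp_rot: [0.993, -0.115, -0.0, 0.0]
wrist_force: [-0.7, 0.6, -1.3]
opening: 54.5
finger_force: 9.3
[498.29197171 136.78935623  34.21079947] [-0.72212578  0.59366779 -1.29390598] [ 0.02103461 -0.01006983 -0.00016375]
98 [18.0, 19.0, 21.0, 24.0, 24.0]
104 [17.0, 17.0, 20.0, 20.0, 20.0, 22.0, 22.0, 23.0]
110 [16.0, 18.0, 19.0, 21.0, 21.0]
116 [-21.0, -21.0, 17.0, 20.0, 21.0, 22.0, 22.0, 23.0]
122 [-27.0, -25.0, -24.0, -22.0, -22.0, -13.0, -12.0, -12.0, -11.0, 7.0, 10.0, 10.0, 18.0, 21.0, 22.0, 24.0, 24.0, 24.0]
128 [-29.0, -28.0, -28.0, -26.0, -25.0, -23.0, -23.0, -14.0, -11.0, -11.0, -11.0, -10.0, -9.0, 6.0, 7.0, 9.0, 10.0, 20.0, 20.0, 22.0, 24.0, 25.0, 25.0, 25.0]
134 [-31.0, -30.0, -28.0, -27.0, -27.0, -24.0, -24.0, -13.0, -12.0, -10.0, -10.0, 4.0, 5.0, 7.0, 8.0, 9.0, 21.0, 22.0, 24.0, 24.0, 26.0]
140 [-31.0, -28.0, -26.0, -25.0, -11.0, -11.0, -10.0, -9.0, 3.0, 6.0, 7.0, 7.0, 8.0, 8.0, 22.0, 23.0, 26.0, 26.0]
```

Ears (-13..+10) sit centred between the jaws (-22..+18). Squeezing.

```bash
python3 -m pendant '[[120,0,0,0,0,0,0],[130,0,0,0,0,0,0],[140,0,0,0,0,0,0],[150,0,0,0,0,0,0],[158,0,0,0,0,0,0],[158,0,0,0,0,0,0],[158,0,0,0,0,0,0]]' 50
python3 -m pendant '[[164,0,0,0,0,0,0],[168,0,0,0,0,0,0],[172,0,0,0,0,0,0],[172,0,0,0,0,0,0],[172,0,0,0,0,0,0],[172,0,0,0,0,0,0]]' 50
python3 - <<'E'
from h import *
s=get_state();Rt=R.from_quat(s['tcp_rot']).as_matrix();print(s['position'],s['wrist_force'],s['ft_torque'])
t=cam('top');Wt=world(t);q=(Wt-s['position'])@Rt
m=(t['d']>0)&(Wt[...,2]>46)&(Wt[...,2]<76)&(q[...,0]>95)&(q[...,0]<143)&(abs(q[...,1])<45)
for x in range(98,143,6):
    j=m&(abs(q[...,0]-x)<3);print(x,np.sort(q[...,1][j]).round(0).tolist())
E
```

```text
time: 11.82
position: [496.4, 137.1, 33.7]
tcp_rot: [0.993, -0.115, -0.002, 0.0]
wrist_force: [-2.1, 0.4, -0.2]
opening: 36.4
finger_force: 17.7
time: 12.32
position: [495.9, 137.2, 33.4]
tcp_rot: [0.993, -0.115, -0.003, 0.0]
wrist_force: [-6.5, 0.9, -0.8]
opening: 31.4
finger_force: 35.2
[495.86984289 137.17832563  33.3863595 ] [-6.4852279   0.90073787 -0.7511713 ] [0.24823192 1.1233902  0.03103713]
98 [10.0, 11.0, 12.0, 13.0, 15.0, 16.0, 18.0, 18.0]
104 [-10.0, 8.0, 9.0, 9.0, 11.0, 12.0, 12.0, 14.0, 14.0]
110 [-13.0, -10.0, -9.0, -8.0, -7.0, 4.0, 5.0, 7.0, 7.0, 10.0, 11.0, 13.0, 14.0]
116 [-14.0, -13.0, -10.0, -10.0, -8.0, -8.0, 4.0, 6.0, 6.0, 8.0, 9.0, 11.0, 12.0]
122 [-12.0, -12.0, -12.0, -10.0, -9.0, -6.0, -5.0, 2.0, 5.0, 5.0, 8.0, 8.0, 9.0, 9.0]
128 [-14.0, -12.0, -11.0, -11.0, -9.0, -8.0, -7.0, -5.0, -4.0, -3.0, 1.0, 1.0, 3.0, 4.0, 6.0, 7.0, 8.0, 9.0, 9.0]
134 [-13.0, -11.0, -9.0, -9.0, -7.0, -6.0, -6.0, -5.0, -4.0, -1.0, -0.0, 2.0, 2.0, 3.0, 4.0, 5.0, 8.0, 8.0]
140 [-14.0, -11.0, -11.0, -10.0, -8.0, -8.0, -5.0, -5.0, -4.0, 1.0, 1.0, 3.0, 4.0, 6.0, 6.0, 7.0, 8.0, 8.0, 9.0]
```

```bash
python3 -m pendant '[[172,0,0,0,0,0,0],[165,0,0,0,0,0,0],[150,0,0,0,0,0,0],[135,0,0,0,0,0,0],[120,0,0,0,0,0,0],[108,0,0,0,0,0,0],[108,0,0,0,0,0,0],[108,0,0,0,0,0,0]]' 40
python3 - <<'E'
from h import *
s=get_state();Rt=R.from_quat(s['tcp_rot']).as_matrix();print(s['position'],s['wrist_force'])
t=cam('top');Wt=world(t);q=(Wt-s['position'])@Rt
m=(t['d']>0)&(Wt[...,2]>46)&(Wt[...,2]<76)&(q[...,0]>95)&(q[...,0]<143)&(abs(q[...,1])<45)
for x in range(98,143,6):
    j=m&(abs(q[...,0]-x)<3);print(x,np.sort(q[...,1][j]).round(0).tolist())
E
```

```text
time: 13.03
position: [498.8, 136.8, 34.5]
tcp_rot: [0.993, -0.115, 0.0, 0.0]
wrist_force: [0.3, -0.2, -2.1]
opening: 54.1
finger_force: 9.1
[498.78321201 136.75264164  34.53251707] [ 0.33260557 -0.22703105 -2.05567073]
98 [18.0, 19.0, 20.0, 21.0, 24.0, 24.0, 25.0]
104 [17.0, 17.0, 19.0, 20.0, 22.0, 23.0]
110 [16.0, 18.0, 18.0, 21.0, 21.0]
116 [-21.0, -21.0, 18.0, 20.0, 20.0, 22.0, 22.0, 22.0]
122 [-28.0, -27.0, -24.0, -24.0, -23.0, -23.0, -21.0, -7.0, -6.0, -5.0, -4.0, 2.0, 2.0, 3.0, 4.0, 18.0, 19.0, 21.0, 22.0, 23.0, 23.0, 24.0]
128 [-29.0, -28.0, -26.0, -25.0, -23.0, -23.0, -7.0, -5.0, -5.0, -3.0, 1.0, 1.0, 3.0, 3.0, 4.0, 20.0, 21.0, 23.0, 23.0, 25.0, 25.0, 25.0]
134 [-30.0, -30.0, -28.0, -27.0, -25.0, -24.0, -7.0, -6.0, -6.0, -5.0, -4.0, -4.0, -0.0, 2.0, 2.0, 3.0, 3.0, 21.0, 22.0, 24.0, 24.0, 26.0, 26.0]
140 [-31.0, -29.0, -26.0, -25.0, -8.0, -6.0, -5.0, -5.0, -3.0, 1.0, 1.0, 2.0, 3.0, 3.0, 23.0, 23.0, 26.0, 26.0]
```

Clip is shut and stays shut (ears now 11 mm across). Backing out, then over to the tray.

```bash
python3 -m pendant '[[108,-8,1.8,0,0,0,0],[108,-25,5.8,0,0,0,0],[108,-50,11.7,0,0,0,0],[108,-75,17.5,0,0,0,0],[108,-85,20,10,0,0,0],[108,-85,25,35,0,0,0],[108,-85,40,60,0,0,0.03],[108,-75,65,70,0,0,0.06],[108,-65,95,70,0,0,0.09],[108,-50,120,70,0,0,0.115]]' 40
python3 -m pendant '[[108,8,15,0,0,0,0],[108,14,24,0,0,0,0],[108,14,24,0,0,0,0],[108,14,24,0,0,0,0],[108,14,24,0,0,0,0]]' 40
python3 - <<'E'
from h import *
s=get_state();print(s['position'],R.from_quat(s['tcp_rot']).as_euler('zyx'),s['joints'].round(2))
c=cam('wrist');W=world(c);Rt=R.from_quat(s['tcp_rot']).as_matrix();q=(W-s['position'])@Rt
for x in (60,90,120,130):
    j=(c['d']>0)&(W[...,2]>110)&(W[...,2]<150)&(abs(q[...,0]-x)<2)&(abs(q[...,1])<50);print(x,j.sum(),q[...,1][j].min().round(1),q[...,1][j].max().round(1),np.median(W[...,2][j]).round(1))
# tray walls: points near z 18
m=(c['d']>0)&(W[...,2]>13)&(W[...,2]<22)
k=W[m];print(len(k),k.min(0).round(0),k.max(0).round(0))
E
```

```text
time: 13.92
position: [448.5, 258.8, 106.3]
tcp_rot: [0.998, -0.057, 0.001, -0.001]
wrist_force: [-0.7, -0.2, -1.5]
opening: 54.2
finger_force: 9.3
time: 14.33
position: [461.9, 279.8, 104.1]
tcp_rot: [0.998, -0.058, -0.001, 0.001]
wrist_force: [1.1, 0.8, -1.9]
opening: 54.1
finger_force: 9.3
[461.85340257 279.79316324 104.12482565] [ 1.16799840e-01 -1.07426155e-03  3.14050182e+00] [ 0.44  0.1   1.53 -0.    1.51  2.13]
60 431 -15.8 11.6 137.2
90 387 -29.5 25.9 135.7
120 288 -27.9 23.5 136.3
130 208 -29.9 25.1 136.2
10552 [247.   9.  13.] [661. 560.  22.]
```

```bash
python3 -m pendant '[[108,0,0,-20,0,0,0],[108,0,0,-45,0,0,0],[108,0,0,-70,0,0,0],[108,0,0,-88,0,0,0],[108,0,0,-98,0,0,0],[108,0,0,-102,0,0,0],[108,0,0,-104,0,0,0],[108,0,0,-104,0,0,0],[108,0,0,-104,0,0,0]]' 40
python3 -m pendant '[[108,0,0,-2,0,0,0],[108,0,0,-4,0,0,0],[108,0,0,-5,0,0,0],[108,0,0,-5,0,0,0],[108,0,0,-5,0,0,0]]' 40
```

```text
time: 15.13
position: [463.7, 281.2, 1.9]
tcp_rot: [0.998, -0.058, 0.001, -0.001]
wrist_force: [0.7, 0.7, -1.0]
opening: 54.2
finger_force: 9.3
time: 15.55
position: [462.5, 280.8, -4.6]
tcp_rot: [0.998, -0.058, -0.0, 0.0]
wrist_force: [0.7, 0.4, -1.5]
opening: 54.8
finger_force: 9.3
```

Still carrying the weight (-1.5 N). Lower a little more.

```bash
python3 -m pendant '[[108,0,0,-1,0,0,0],[108,0,0,-1.5,0,0,0],[108,0,0,-1.5,0,0,0],[108,0,0,-1.5,0,0,0],[108,0,0,-1.5,0,0,0]]' 40
```

```text
time: 15.97
position: [462.6, 280.9, -5.9]
tcp_rot: [0.998, -0.058, 0.0, -0.0]
wrist_force: [0.6, -0.0, 0.1]
opening: 54.3
finger_force: 9.4
```

Contact: the weight is off the wrist. Open gently, then lift away.

```bash
python3 -m pendant '[[102,0,0,0,0,0,0],[96,0,0,0,0,0,0],[90,0,0,0,0,0,0],[85,0,0,0,0,0,0],[75,0,0,0,0,0,0],[60,0,0,0,0,0,0],[45,0,0,0,0,0,0],[35,0,0,0,0,0,0],[35,0,0,0,0,0,0],[35,0,0,0,0,0,0]]' 40
python3 -m pendant '[[35,0,0,10,0,0,0],[35,0,0,30,0,0,0],[35,0,0,65,0,0,0],[35,0,0,100,0,0,0],[35,0,0,140,0,0,0],[35,0,0,180,0,0,0],[35,0,0,200,0,0,0],[35,0,0,200,0,0,0],[35,0,0,200,0,0,0]]'
python3 - <<'E'
from h import *
c=cam('wrist');W=world(c)
yaw=-.116;C=np.array([504.2,277.9,0]);q=(W-C)@R.from_euler('z',-yaw).as_matrix().T
m=(c['d']>0)&(c['p'].max(-1)<75)&(abs(q[...,0])<115)&(abs(q[...,1])<75)&(q[...,2]>14)&(q[...,2]<45)
k=q[m];print(len(k),k.min(0).round(0),k.max(0).round(0))
for x in range(-100,115,15):
    j=k[abs(k[:,0]-x)<3]
    if len(j): print(x,j[:,1].min().round(0),j[:,1].max().round(0),np.median(j[:,2]).round(1))
E
```

```text
time: 16.8
position: [462.5, 280.8, -6.1]
tcp_rot: [0.998, -0.058, -0.0, 0.0]
wrist_force: [0.1, -0.5, -0.4]
opening: 81.2
finger_force: 0.0
time: 17.55
position: [463.3, 281.2, 196.2]
tcp_rot: [0.998, -0.058, 0.002, -0.001]
wrist_force: [0.1, -0.1, -0.4]
opening: 81.3
finger_force: 0.0
3597 [-115.  -74.   14.] [115.  75.  45.]
-100 -71.0 -71.0 14.5
-85 -72.0 33.0 31.8
-70 -72.0 33.0 31.7
-55 -72.0 31.0 31.7
-40 -72.0 30.0 32.0
-25 -72.0 28.0 31.8
-10 -73.0 27.0 26.3
5 -73.0 16.0 27.0
20 -73.0 20.0 26.5
35 -73.0 30.0 25.9
50 -74.0 28.0 25.9
65 -27.0 27.0 25.3
80 -73.0 26.0 22.7
95 -74.0 -27.0 17.1
110 -74.0 -74.0 16.9
```

```bash
python3 -m pendant '[[35,0,0,0,0,0,0],[35,0,0,0,0,0,0],[35,0,0,0,0,0,0]]' >/dev/null; python3 -c "
from rig import ticket; print(ticket.close_job())"
```

```text
the job is handed in; nothing more can be done
None
```

The open clip was snapped shut with the pliers and stayed shut, the pliers lie flat and released inside the tray, and the job was handed in after about 18 s; the hand-in gave no verdict.

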